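Pop the spectrometer's sample hatch

TASK

Make the spectrometer's sample port ready for loading: first push the beam shutter's tab along its track all the way over the lens, then press the pad of the sample hatch (the hatch with the round window) down until its push-push latch lets go, just once, and back away so that the hatch springs fully open by itself and stays open. Only push and press with the fingertips: grip and lift nothing, do not touch the hatch again once it is open, and leave the ribbed lamp hatch and everything else as it is.

Things in the scene. Friction and masses are not known exactly. Their poses are not given: they have to be found in the camera images.
- sample_hatch_pad (a point): Sample hatch: grey plastic, with a round glass window in a 54 mm steel rim. Point: centre of the upper face of its press pad (ribbed, 24 x 44 mm, raised 4 mm), at the middle of the hatch's near edge, 151 mm above the bench. Axes while shut: x level from pad to hinge, y along the hinge, z up.
- sample_hatch (a joint): Sample hatch's hinge, rad: 0 shut and latched, negative pressed in (stop -0.08: pad 9 mm down), positive swung up (stop 1.15). Push-push latch: press the pad 7 to 9 mm down (about 3 N until the stop) and let go: its spring swings it up in about 1 s, following the withdrawing finger. Too shallow a press leaves it latched; pressing the open hatch fully down latches it shut.
- sample: Sample port module, left or right of the like lamp module, centres 170 mm apart. Dark box 145 (x) x 130 (y) x 58 mm on the deck, its origin centre of its underside; the hatch is its top: 130 mm front to back, 115 mm wide, 6 mm thick, flush with the rim, hinged 10 mm inside its far (+x) edge, 114 mm from the pad's centre. Fixed.
- lamp_hatch_pad (a point): Lamp hatch, to be left alone: like the sample hatch, but six straight raised ribs in place of the window. Point: centre of the upper face of its press pad (ribbed, 24 x 44 mm, raised 4 mm), at the middle of the hatch's near edge, 151 mm above the bench. Axes while shut: x level from pad to hinge, y along the hinge, z up.
- lamp_hatch (a joint): Lamp hatch's hinge, rad: 0 shut and latched, negative pressed in (stop -0.08: pad 9 mm down), positive swung up (stop 1.15). Push-push latch: press the pad 7 to 9 mm down (about 3 N until the stop) and let go: its spring swings it up in about 1 s, following the withdrawing finger. Too shallow a press leaves it latched; pressing the open hatch fully down latches it shut.
- lamp: Lamp module, beside the sample module. Dark box 145 (x) x 130 (y) x 58 mm on the deck, its origin centre of its underside; the hatch is its top: 130 mm front to back, 115 mm wide, 6 mm thick, flush with the rim, hinged 10 mm inside its far (+x) edge, 114 mm from the pad's centre. Fixed.
- shutter_top (a point): Beam shutter: upright black tab, 26 mm across its track (x), 16 mm along it (y), 26 mm tall, on a 30 x 30 x 4 mm slide. Point: centre of the tab's top, 34 mm above the deck; z up, y along the track to the end with the lens.
- shutter (a joint): m, the tab's travel along its y: 0 = beam open, 0.05 = shut, at the stop over the lens. Stays where it is left; pushing takes about 2 N.
- track: The shutter's aluminium track, 40 (x) x 120 (y) x 6 mm, on the deck in front of the modules, end blocks 12 mm high; a round glass lens (19 mm) 25 mm from the origin towards +y, which the slide covers when shut. Origin: centre of its underside. Fixed.
- chassis: Spectrometer: white chassis, flat deck 90 mm above the bench. Origin: on the bench. The deck runs from 150 mm in front of it (-x) to 130 mm behind and 200 mm to either side; then a ridge 162 mm high to 180 mm behind. The modules stand from 27 mm in front to 117 mm behind. Fixed.
- vial: Bystander: capped glass vial, 24 mm across, 45 mm tall, on the deck to the left of the track. Origin: centre of its underside.
- tin: Bystander: flat steel sample tin, 36 mm across, 20 mm tall, on the deck to the right of the track. Origin: centre of its underside.
- bottle: Bystander: amber bottle, 64 mm across, 160 mm tall, on the bench. Origin: centre of its underside.
- beaker: Bystander: glass beaker, 70 mm across, 90 mm tall, on the bench. Origin: centre of its underside.
- mortar: Bystander: white ceramic mortar, 100 mm across, 50 mm tall, on the bench. Origin: centre of its underside.
- spatula: Bystander: spatula 180 mm long lying on the bench.
- pillbox: Bystander: cardboard box 70 x 50 x 30 mm on the bench. Origin: centre of its underside.

How it is judged:
By the outcome, as a careful person would: the job done as asked, in the order asked, and still so for the second after the job is handed in, with the robot touching nothing.
It also fails if it takes over 45 s, if anything falls off the work surface, if the arm or the gripper's body presses on something with over 40 N, if the wrist force passes 120 N, or if a joint passes its speed limit or range.

ROBOT

A 6-joint arm with a two-finger parallel gripper is mounted at the origin on the work surface. World frame = base frame: x ahead of the robot, y to its left, z up, the work surface at z = 0. Lengths are in m, angles in rad, forces in N, time in s.
With the tool pointing down it reaches from about 0.35 to 0.975 m from the base axis. Payload 4.9 kg.
Tool frame: the origin (TCP) lies at the very end of the fingers, on their centre line; the grasp point (between the pads) lies 19 mm behind it (manip.grasp_offset is the distance from the TCP to the grasp point, in m); z points along the fingers, y is the line along which they close (so a half turn about z gives the same grasp; the last joint's range is limited). The gripper opens to 85 mm and grips with 20 to 120 N. Pads are 22 mm wide; open, the fingers measure 114 mm over their backs; the gripper's body (76 mm by 85 mm) begins 54 mm behind the grasp point. The pads swing forward as they close: fully open they stand 13 mm farther back than shut.
Start: joints at [1.203, 0.053, 1.613, -0, 1.476, -0.119], TCP at [0.154, 0.606, 0.231] pointing down, gripper open.
Joint ranges: [-3.01, 3.01], [-1.01, 2.22], [0.06, 2.58], [-1.02, 4.17], [0.09, 2.62], [-3.14, 3.14]. Speed limits (rad/s): [2.57, 2.57, 3.14, 3.14, 3.14, 3.14].

INTERFACE

Orientations are given as a unit quaternion [w, x, y, z].
In Python, from plant import manip, eyes, job_done, models gives the robot as it stands.
- The arm moves only by the tool servo_tool, never from a script. Its argument "motion" is one flat list of numbers, 5 for each row, row after row: the opening, from -1 (shut) to 1 (fully open), then the shift along the tool's x, y, z normalised to -1 to 1, where 1 is 120 mm, then the turn about the tool's z normalised to -1 to 1, where 1 is 45 degrees. A call has 1 to 5 rows; each row is the pose to reach, as a shift and turn from the pose commanded when the call began, along the tool's axes at that moment; what a row does not reach only later rows make up. A row lasts 1/8 s, in which the tool goes at most 62.5 mm and 10.7 degrees, less where a joint would pass 70% of its speed; a pose out of reach is approached as far as the arm can. A call with a number of a shift or a turn outside -1 to 1 is refused whole. A call with a gripper value outside its range is refused whole. The fingers move at their own pace and stop on an object; the grip force is fixed at half the most. Time passes only in rows, so rows that repeat a pose let the fingers close. It gives the time, the measured TCP pose, the force, the opening and the grip force at its end, in the units of the state.
- manip.state(): the state, without advancing time (a new reading comes with each control period).
- eyes.grab_frame(name): name is "side" or "top"; returns (picture, depth): 420x560x3 uint8, red, green, blue; 420x560 float32, m along the optical axis (not along the pixel's ray), 0 where there is no reading.
- eyes.camera_params(name): a dict with "fov_y" (degrees; the focal length in pixels is half the picture's height over the tangent of half this angle, whatever the lens; pixels are square), "cx", "cy" (the principal point, pixels), "pose" (4x4, takes a point from camera to world coordinates). Camera axes: x right, y up, looking along -z (the intrinsics and any distortion apply to the point x, -y, -z); pixel columns grow to the right and rows downward; lengths in m; the calibration is good to about 2 mm. A picture is of the moment at which its call begins. camera_params takes no time and is no camera call.
- job_done(): hands the job in; it is judged then, once.
Trained networks look in the newest picture that a camera, given by its name, has taken for a name from the list of things; names that differ only in an ending like _2 or _b are one class to them, and where a whole thing is asked for, a point or a joint stands for the part that bears it (a point fixed in the world has none). Each returns a list of dicts, best first, with "p" (0 to 1); they miss things now and then, are a little off and sometimes report something else, mostly with a low value. They report only what shows in the picture. A call takes as long as a camera call.
- models.regions_of(camera, label): "mask" (420x560 bool, what is visible of it) and "pixel" ([column, row] in pixels, amid what is visible of it).
The state is a dict: "time": time; "joint_pos": joint angles; "joint_vel": joint speeds; "joint_efforts": joint torques, N m; "tool_pos": TCP position; "tool_rot": TCP orientation; "contact_force": force on the tool from outside, world axes, zero at the start; "ft_torque": the same for the moment, N m; "gripper_width": opening from 0.0 (shut) to 1.0 (fully open); "grasp_force": force on a finger pad.
Only numpy, scipy, OpenCV 4.12 (cv2) and the standard library are available. Lean on these libraries where they do the work, as an engineer would, in place of code of your own. Each camera call takes 0.05 s, during which the arm holds its last target. There are 200 camera calls.

## Working session

There is one attempt and no reset: what is moved stays moved. The work goes in short steps, Python scripts to look and compute and a tool call to move; the robot and the scene stay as the last step left them, time stands still between calls to the robot, and variables do not carry over. Pictures are saved under pics/ and viewed, at most 10 in all, crops included, and the job is handed in when it is done.

Besides the shell and the picture viewer there is one more tool, called after "Request:" by a JSON object that holds its "op" and its "data". servo_tool: Moves the arm, as the interface text tells. Its arguments: {"type":"object","properties":{"motion":{"type":"array","items":{"type":"number","minimum":-1,"maximum":1}}},"required":["motion"]}

```bash
mkdir -p pics
cat > h.py <<'E'
import numpy as np, cv2
from plant import manip, eyes, job_done, models
def cam(n):
    c=eyes.camera_params(n); f=210/np.tan(np.radians(c['fov_y'])/2); return c,f
def pts(n,depth,px):
    c,f=cam(n); px=np.atleast_2d(px).astype(float)
    d=depth[px[:,1].astype(int),px[:,0].astype(int)]
    P=np.stack([(px[:,0]-c['cx'])/f*d,-(px[:,1]-c['cy'])/f*d,-d,np.ones_like(d)],1)
    return (P@np.array(c['pose']).T)[:,:3]
def mask_pts(n,depth,m):
    v,u=np.nonzero(m&(depth>0)); return pts(n,depth,np.stack([u,v],1))
E
python3 - <<'E'
from h import *
for n in ('top','side'):
    im,d=eyes.grab_frame(n); cv2.imwrite(f'pics/{n}0.png',im[:,:,::-1]); np.save(f'{n}0.npy',d)
    print(n,eyes.camera_params(n))
    for l in ('sample_hatch_pad','sample_hatch','lamp_hatch','shutter_top','track','vial','tin','chassis'):
        for r in models.regions_of(n,l)[:2]:
            P=mask_pts(n,d,r['mask'])
            print(l,round(r['p'],2),np.round(r['pixel']),r['mask'].sum(),np.round(np.median(P,0),3) if len(P) else '',np.round(np.percentile(P,[3,97],axis=0),3).tolist() if len(P) else '')
print(manip.state())
E
```

```text
top {'fov_y': 42.2514542018575, 'cx': 278.2644920788218, 'cy': 205.80799545725841, 'pose': array([[ 0.01024512,  0.99540604, -0.09519375,  0.39194594],
       [-0.99978973,  0.01188813,  0.01670862,  0.03494653],
       [ 0.01776354,  0.09500255,  0.99531853,  1.93372354],
       [ 0.        ,  0.        ,  0.        ,  1.        ]])}
sample_hatch_pad 0.61 [304. 186.] 1367 [ 0.649 -0.077  0.148] [[0.587, -0.133, 0.138], [0.711, -0.023, 0.156]]
sample_hatch_pad 0.6 [280. 219.] 88 [ 0.516 -0.009  0.105] [[0.503, -0.026, 0.091], [0.533, 0.005, 0.13]]
sample_hatch 0.58 [303. 179.] 1390 [ 0.649 -0.079  0.148] [[0.586, -0.135, 0.137], [0.712, -0.021, 0.156]]
shutter_top 0.45 [152. 195.] 619 [0.613 0.459 0.021] [[0.567, 0.414, 0.001], [0.653, 0.495, 0.053]]
shutter_top 0.4 [287. 219.] 61 [ 0.516 -0.01   0.118] [[0.504, -0.023, 0.091], [0.528, 0.001, 0.13]]
track 0.73 [306. 183.] 1726 [ 0.646 -0.079  0.147] [[0.578, -0.14, 0.103], [0.72, -0.017, 0.156]]
track 0.71 [274. 218.] 427 [0.522 0.011 0.097] [[0.499, -0.043, 0.085], [0.546, 0.067, 0.123]]
vial 0.43 [224. 212.] 42 [0.544 0.188 0.132] 
[... 1591 characters left out ...]
': 0.9, 'joint_pos': array([ 1.20296759e+00,  5.26892218e-02,  1.61289495e+00, -2.16647285e-05,
        1.47599149e+00, -1.18997206e-01]), 'joint_vel': array([-0.00216308, -0.0001761 , -0.00019551,  0.00071217,  0.00209092,
       -0.00078434]), 'joint_efforts': array([ 5.89125939e-04, -3.93680263e+01, -3.70468318e+01,  4.17306671e-05,
        3.88275021e-04, -4.59162052e-06]), 'tool_pos': array([0.15391817, 0.60573557, 0.23131328]), 'tool_rot': array([1.25131876e-05, 1.24094017e-01, 9.92270465e-01, 5.64518842e-06]), 'contact_force': array([ 0.75242929, -0.40394328,  0.43814769]), 'ft_torque': array([0.05212729, 0.02231618, 0.03708398]), 'grasp_force': 0.0, 'gripper_width': 0.99894489480608}
```

Run:
```python
import cv2,numpy as np
a=cv2.imread('pics/top0.png')[130:250,200:360]; b=cv2.imread('pics/side0.png')[110:270,180:380]
cv2.imwrite('pics/c1.png',cv2.resize(a,None,fx=5,fy=5,interpolation=2)); cv2.imwrite('pics/c2.png',cv2.resize(b,None,fx=3.7,fy=3.7,interpolation=2))
```

```text
(no output)
```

View pics/c1.png

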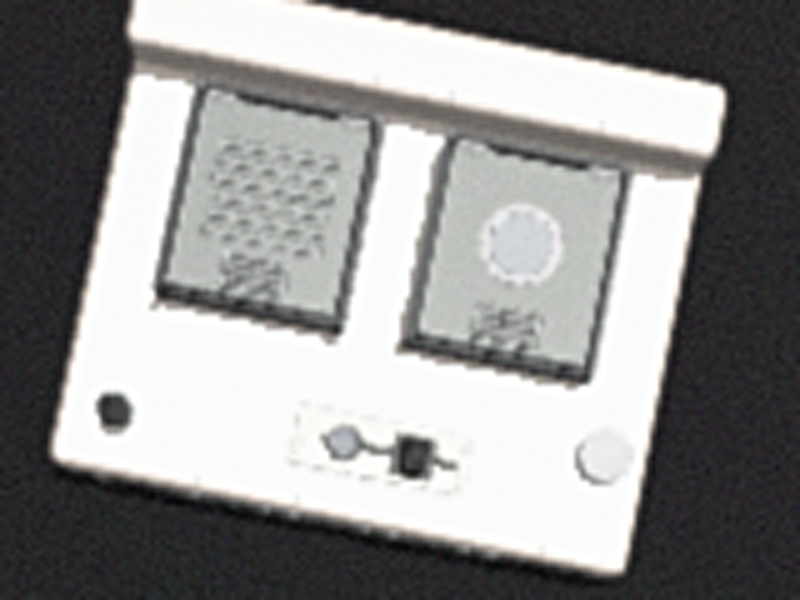

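View pics/c2.png

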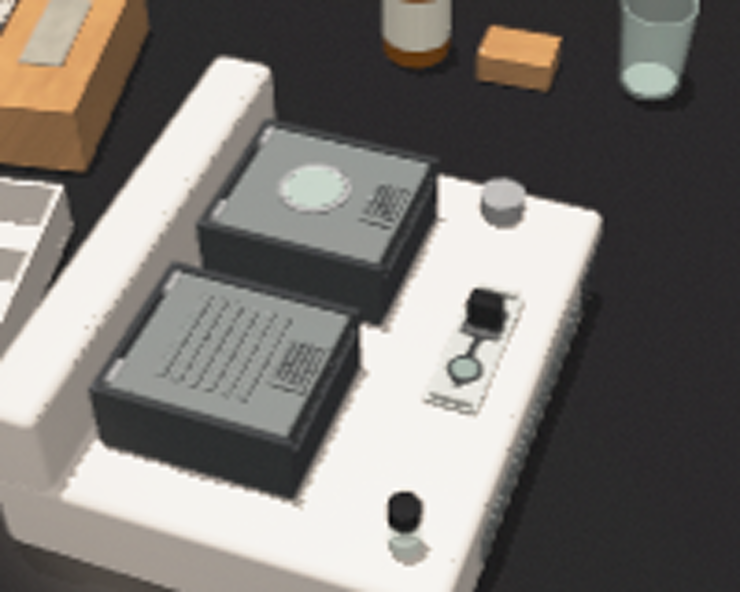

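View pics/side0.png

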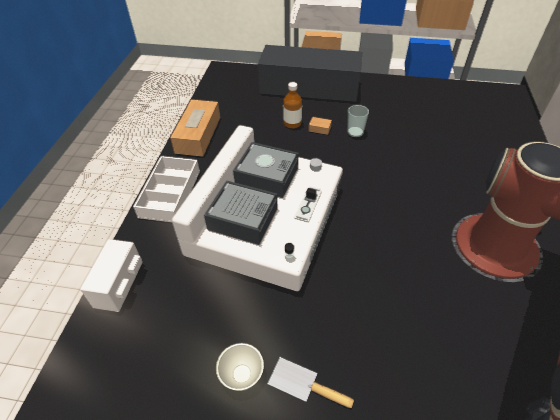

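The sample hatch (round window) is the right module at side pixel (267,161) and the lamp hatch is at (244,207). The black tab sits at (311,193), with the lens towards +y from it. The chassis is yawed about -10°. Next I'll fit the axes.

```bash
cat >> h.py <<'E'
def rect(P):
    (c,s,a)=cv2.minAreaRect(P[:,:2].astype(np.float32)); return np.round(c,4),np.round(s,4),round(a,1)
E
python3 - <<'E'
from h import *
for n in ('top','side'):
    d=np.load(f'{n}0.npy'); im=cv2.imread(f'pics/{n}0.png')
    v,u=np.nonzero(d>0); P=pts(n,d,np.stack([u,v],1)); C=im[v,u].astype(int)
    box=(P[:,0]>.42)&(P[:,0]<.86)&(P[:,1]>-.26)&(P[:,1]<.28)
    dk=box&(abs(P[:,2]-.09)<.006)&(C.min(1)>120); print(n,'deck',rect(P[dk]),np.median(P[dk,2]))
    h=box&(abs(P[:,2]-.148)<.006)
    yy=P[:,1]-.18*0; 
    for nm,s in (('sample',P[:,1]<.01),('lamp',P[:,1]>.01)): print(nm,rect(P[h&s&(P[:,0]<.76)]),np.median(P[h&s,2]))
    tr=(P[:,0]>.47)&(P[:,0]<.56)&(abs(P[:,1])<.08)
    tb=tr&(P[:,2]>.108)&(C.max(1)<90); print('tab',rect(P[tb]),P[tb].mean(0),P[tb,2].max(),tb.sum())
    tp=tb&(P[:,2]>.118);print('tabtop',rect(P[tp]),np.median(P[tp],0),tp.sum())
    for l in ('sample_hatch_pad',):
        r=models.regions_of(n,l)[0]; print(rect(mask_pts(n,d,r['mask'])))
E
```

```text
top deck (array([0.6135, 0.0151]), array([0.3986, 0.2809]), 79.2) 0.08945787000282723
sample (array([ 0.6653, -0.101 ]), array([0.2199, 0.1884]), 89.3) 0.14825029784324406
lamp (array([0.649 , 0.0979]), array([0.1397, 0.2533]), 73.7) 0.14835836577588202
tab (array([ 0.5148, -0.0101]), array([0.0164, 0.0207]), 87.5) [ 0.51469639 -0.01008191  0.12223976] 0.1334859739112928 33
tabtop (array([ 0.5158, -0.0101]), array([0.0154, 0.0214]), 76.6) [ 0.51594525 -0.01162971  0.12293733] 26
(array([ 0.6504, -0.0794]), array([0.1175, 0.135 ]), 79.3)
side deck (array([0.6319, 0.0148]), array([0.4007, 0.3245]), 79.1) 0.08921839951345217
sample (array([ 0.6552, -0.0822]), array([0.2132, 0.1612]), 79.4) 0.14752627190456302
lamp (array([0.6875, 0.0904]), array([0.1335, 0.1585]), 79.3) 0.1478297988109365
tab (array([ 0.5143, -0.006 ]), array([0.0168, 0.0248]), 78.8) [ 0.51473056 -0.00348669  0.11965543] 0.12691478690510039 73
tabtop (array([ 0.5143, -0.006 ]), array([0.0168, 0.0248]), 78.8) [ 0.51500845 -0.00390413  0.12290656] 49
(array([ 0.6489, -0.0766]), array([0.1275, 0.1363]), 79.7)
```

Request:
{"op": "servo_tool", "data": {"motion": [-1, -0.9, -1, 0, -0.078, -1, -0.9, -1, 0, -0.078, -1, -0.9, -1, 0, -0.078]}}

```text
time: 1.38
tool_pos: [0.2298, 0.4609, 0.2312]
tool_rot: [0.0, 0.094, 0.996, -0.0]
contact_force: [0.6, -0.8, 0.9]
gripper_width: 0.373
grasp_force: 0.0
```

Request:
{"op": "servo_tool", "data": {"motion": [-1, -0.9, -1, 0, 0, -1, -0.9, -1, 0, 0, -1, -0.9, -1, 0, 0]}}

```text
time: 1.75
tool_pos: [0.3137, 0.3228, 0.2315]
tool_rot: [0.0, 0.095, 0.996, 0.0]
contact_force: [-1.3, 0.7, 0.1]
gripper_width: -0.004
grasp_force: 0.0
```

Request:
{"op": "servo_tool", "data": {"motion": [-1, -0.9, -1, 0, 0, -1, -0.9, -1, 0, 0, -1, -0.9, -1, 0, 0]}}

```text
time: 2.12
tool_pos: [0.3975, 0.1846, 0.2316]
tool_rot: [0.001, 0.095, 0.995, 0.0]
contact_force: [0.5, 0.7, 0.2]
gripper_width: -0.005
grasp_force: 0.0
```

Request:
{"op": "servo_tool", "data": {"motion": [-1, -0.9, -1, 0, 0, -1, -0.9, -1, 0, 0, -1, -0.9, -1, 0, 0]}}

```text
time: 2.5
tool_pos: [0.4812, 0.0463, 0.2316]
tool_rot: [0.0, 0.095, 0.995, -0.0]
contact_force: [0.4, 0.7, 0.4]
gripper_width: -0.001
grasp_force: 0.0
```

Request:
{"op": "servo_tool", "data": {"motion": [-1, -0.365, -0.81, 0, 0, -1, -0.365, -0.81, 0, 0, -1, -0.365, -0.81, 0.5, 0, -1, -0.365, -0.81, 0.75, 0, -1, -0.365, -0.81, 0.75, 0]}}

```text
time: 3.12
tool_pos: [0.503, -0.0545, 0.1383]
tool_rot: [-0.003, 0.094, 0.996, 0.001]
contact_force: [-0.1, 0.1, 0.2]
gripper_width: -0.001
grasp_force: 0.0
```

Run:
```python
from h import *
im,d=eyes.grab_frame('side'); cv2.imwrite('pics/s1.png',cv2.resize(im[130:260,220:380,::-1],None,fx=4.5,fy=4.5,interpolation=2)); print(manip.state()['tool_pos'])
```

```text
[ 0.50461551 -0.05480546  0.14080193]
```

View pics/s1.png

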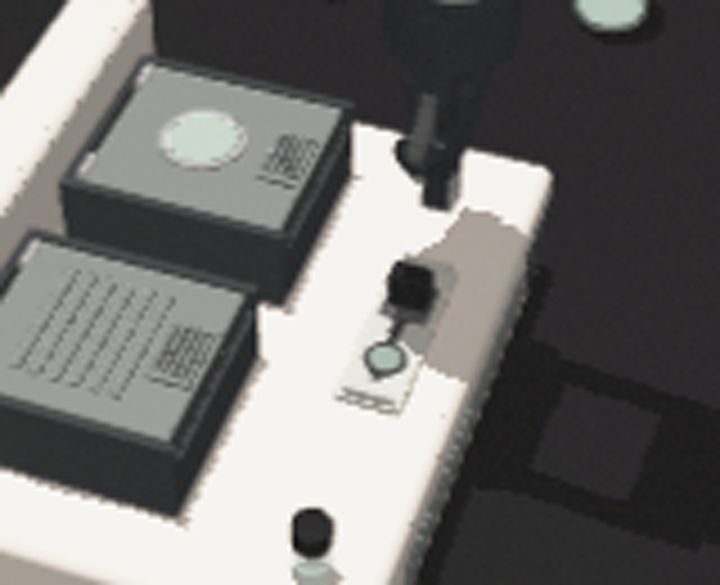

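The closed fingers stand just behind the tab at crop (440,185), in line with the tab at (410,285). I'll lower and push towards the lens.

Request:
{"op": "servo_tool", "data": {"motion": [-1, 0, 0, 0.27, 0, -1, 0, 0, 0.27, 0, -1, 0, 0, 0.27, 0]}}

```text
time: 3.55
tool_pos: [0.5065, -0.0551, 0.1112]
tool_rot: [0.002, 0.093, 0.996, -0.0]
contact_force: [0.4, 0.2, 0.2]
gripper_width: 0.0
grasp_force: 0.0
```

Request:
{"op": "servo_tool", "data": {"motion": [-1, 0, 0.15, 0, 0, -1, 0, 0.25, 0, 0, -1, 0, 0.35, 0, 0, -1, 0, 0.43, 0, 0, -1, 0, 0.5, 0, 0]}}

```text
time: 4.18
tool_pos: [0.5165, 0.0046, 0.109]
tool_rot: [0.0, 0.093, 0.996, -0.0]
contact_force: [0.4, -1.9, 1.2]
gripper_width: -0.006
grasp_force: 1.2
```

Request:
{"op": "servo_tool", "data": {"motion": [-1, 0, 0.05, 0, 0, -1, 0, 0.08, 0, 0, -1, 0, 0.1, 0, 0, -1, 0, 0.12, 0, 0]}}

```text
time: 4.68
tool_pos: [0.5188, 0.0171, 0.1089]
tool_rot: [-0.0, 0.094, 0.996, -0.002]
contact_force: [-2.2, -10.0, 2.0]
gripper_width: -0.003
grasp_force: 5.0
```

Request:
{"op": "servo_tool", "data": {"motion": [-1, 0, 0.015, 0, 0, -1, 0, 0.03, 0, 0]}}

```text
time: 4.92
tool_pos: [0.5189, 0.0174, 0.109]
tool_rot: [-0.001, 0.093, 0.996, -0.005]
contact_force: [-4.7, -20.2, 3.7]
gripper_width: 0.002
grasp_force: 10.4
```

Request:
{"op": "servo_tool", "data": {"motion": [-1, 0, -0.3, 0, 0, -1, 0, -0.3, 0, 0, -1, 0, -0.3, -0.5, 0, -1, 0, -0.3, -0.75, 0, -1, 0, -0.3, -0.75, 0]}}

```text
time: 5.55
tool_pos: [0.5147, -0.0131, 0.202]
tool_rot: [0.003, 0.093, 0.996, 0.0]
contact_force: [0.1, -0.8, -0.5]
gripper_width: 0.001
grasp_force: 0.0
```

Run:
```python
from h import *
im,d=eyes.grab_frame('side'); cv2.imwrite('pics/s2.png',cv2.resize(im[130:260,220:380,::-1],None,fx=4.5,fy=4.5,interpolation=2)); s=manip.state();p=s['tool_pos'];print(p,s['contact_force'])
w,x,y,z=s['tool_rot']; from scipy.spatial.transform import Rotation as R
M=R.from_quat([x,y,z,w]).as_matrix(); print(M.T@(np.array([.6013,-.069,.165])-p)/.12)
```

```text
[ 0.51341181 -0.01295242  0.19955719] [-0.8531939  -0.29227732 -0.59100795]
[-0.80602234 -0.32299344  0.28895306]
```

View pics/s2.png

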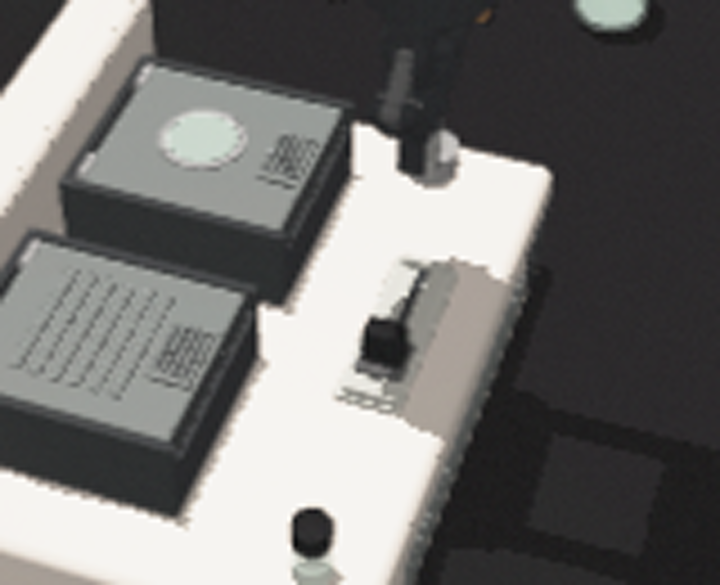

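The tab now sits over the lens against the end at crop (385,345), and the lens is hidden. Next is the pad, at crop (290,160).

Request:
{"op": "servo_tool", "data": {"motion": [-1, -0.8, -0.32, 0, 0, -1, -0.8, -0.32, 0, 0, -1, -0.8, -0.32, 0.15, 0, -1, -0.8, -0.32, 0.3, 0, -1, -0.8, -0.32, 0.3, 0]}}

```text
time: 6.22
tool_pos: [0.5971, -0.0679, 0.1587]
tool_rot: [-0.004, 0.093, 0.996, 0.001]
contact_force: [-0.7, -0.9, -0.7]
gripper_width: -0.002
grasp_force: 0.0
```

Run:
```python
from h import *
print(pts('side',np.load('side0.npy'),[[284,165],[284,166],[285,165]]))
im,d=eyes.grab_frame('side'); cv2.imwrite('pics/s3.png',cv2.resize(im[110:220,220:360,::-1],None,fx=5,fy=5,interpolation=2)); s=manip.state();p=s['tool_pos'];print(p,s['contact_force'])
```

```text
[[ 0.5966321  -0.06409327  0.15123886]
 [ 0.59623305 -0.06159233  0.14987043]
 [ 0.59386886 -0.06412866  0.15159028]]
[ 0.59820434 -0.06820921  0.16059634] [ 0.78280882 -0.20017204  0.41360612]
```

View pics/s3.png

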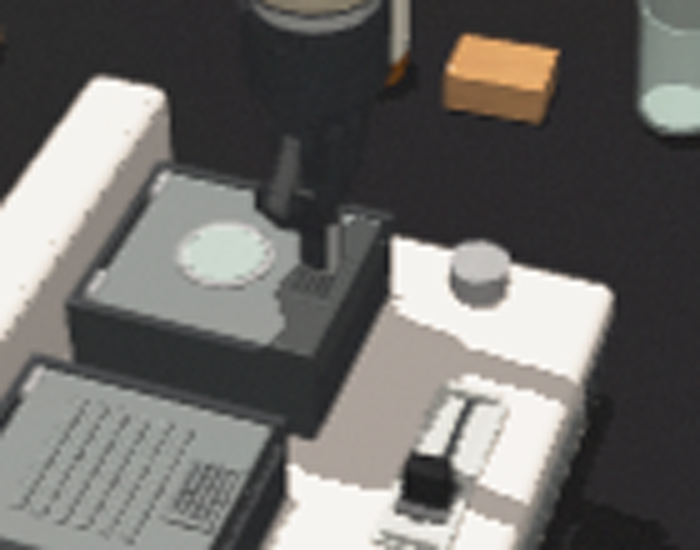

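Request:
{"op": "servo_tool", "data": {"motion": [-1, 0, 0, 0.08, 0, -1, 0, 0, 0.12, 0, -1, 0, 0, 0.15, 0, -1, 0, 0, 0.175, 0, -1, 0, 0, 0.175, 0]}}

```text
time: 6.9
tool_pos: [0.6001, -0.069, 0.1434]
tool_rot: [-0.0, 0.094, 0.996, 0.0]
contact_force: [-4.9, 2.0, 8.6]
gripper_width: -0.002
grasp_force: 4.3
```

Request:
{"op": "servo_tool", "data": {"motion": [-1, 0, 0, 0.008, 0, -1, 0, 0, 0.008, 0]}}

```text
time: 7.15
tool_pos: [0.6002, -0.069, 0.1434]
tool_rot: [-0.0, 0.094, 0.996, 0.0]
contact_force: [-6.3, 2.6, 11.7]
gripper_width: 0.002
grasp_force: 6.0
```

Request:
{"op": "servo_tool", "data": {"motion": [-1, 0, 0, -0.35, 0, -1, 0.4, 0, -0.6, 0, -1, 0.8, 0, -0.8, 0, -1, 1, 0, -0.8, 0, -1, 1, 0, -0.8, 0]}}

```text
time: 7.78
tool_pos: [0.4817, -0.0469, 0.2373]
tool_rot: [0.001, 0.094, 0.996, -0.0]
contact_force: [0.1, 0.6, 0.2]
gripper_width: -0.0
grasp_force: 0.0
```

Request:
{"op": "servo_tool", "data": {"motion": [-1, 0.5, 0, 0, 0, -1, 0.5, 0, 0, 0, -1, 0.5, 0, 0, 0, -1, 0.5, 0, 0, 0, -1, 0.5, 0, 0, 0]}}

```text
time: 8.4
tool_pos: [0.4241, -0.036, 0.2372]
tool_rot: [-0.0, 0.094, 0.996, 0.0]
contact_force: [-1.0, -0.3, 0.3]
gripper_width: -0.003
grasp_force: 0.0
```

Run:
```python
from h import *
im,d=eyes.grab_frame('side'); cv2.imwrite('pics/s4.png',cv2.resize(im[90:270,170:400,::-1],None,fx=3.3,fy=3.3,interpolation=2)); s=manip.state();print(s['tool_pos'],s['contact_force'],s['time'])
for r in models.regions_of('side','sample_hatch')[:1]:
    P=mask_pts('side',d,r['mask']); print(r['p'],np.percentile(P,[2,98],axis=0))
```

```text
[ 0.42398112 -0.0359293   0.23707878] [-0.24701584  0.33680873 -0.33513856] 8.45
0.71 [[0.5323033  0.1857558  0.09599793]
 [0.55156678 0.20494837 0.13646801]]
```

View pics/s4.png

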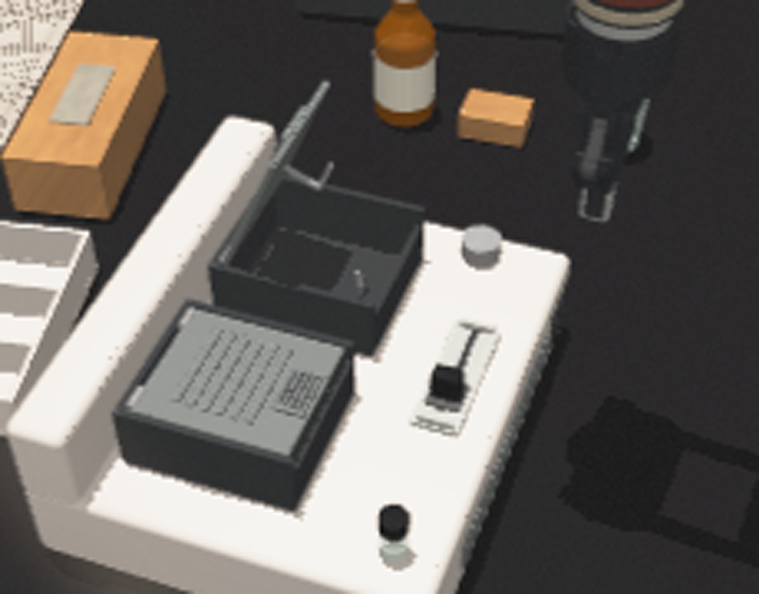

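The sample hatch stands open at crop (300,130). The shutter is shut at (447,383), the lamp hatch is still shut, and the arm is clear. I'll let it settle briefly, then hand in.

Request:
{"op": "servo_tool", "data": {"motion": [-1, 0, 0, 0, 0, -1, 0, 0, 0, 0, -1, 0, 0, 0, 0, -1, 0, 0, 0, 0, -1, 0, 0, 0, 0]}}

```text
time: 9.12
tool_pos: [0.4233, -0.0357, 0.237]
tool_rot: [0.0, 0.094, 0.996, -0.0]
contact_force: [0.7, -0.7, -0.2]
gripper_width: -0.004
grasp_force: 0.0
```

Run:
```python
from h import *
print(job_done())
```

```text
the job is handed in; nothing more can be done
None
```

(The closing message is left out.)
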